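Refit the filter cover of the microscope's illumination unit

ROBOT

A 6-joint arm with a two-finger parallel gripper is mounted at the origin on the work surface. World frame = base frame: x ahead of the robot, y to its left, z up, the work surface at z = 0. Lengths are in m, angles in rad, forces in N, time in s.
With the tool pointing down it reaches from about 0.375 to 0.9 m from the base axis. Payload 3.1 kg.
Tool frame: the origin (TCP) lies at the very end of the fingers, on their centre line; the grasp point (between the pads) lies 19 mm behind it; z points along the fingers, y is the line along which they close (so a half turn about z gives the same grasp; the last joint's range is limited). The gripper opens to 87 mm and grips with 3 to 60 N. Pads are 19 mm wide; open, the fingers measure 117 mm over their backs; the gripper's body (75 mm by 190 mm) begins 51 mm behind the grasp point.
Start: joints at [0.974, 0.527, 1.433, -0, 1.181, -0.178], TCP at [0.254, 0.571, 0.223] pointing down, gripper open.
Joint ranges: [-3.08, 3.08], [-0.75, 2.2], [0.22, 2.44], [-1.43, 4.57], [0, 2.65], [-2.85, 2.85]. Speed limits (rad/s): [2.79, 2.79, 3.14, 3.14, 3.14, 3.14].

INTERFACE

Orientations are given as a unit quaternion [x, y, z, w].
In Python, from rig import status, viewer, robot gives the robot as it stands.
- The arm moves only by the tool arm_command, never from a script. Its arguments are lists of equal length, an entry for each row: "delta_rot": the turn, a rotation vector about the tool's x, y, z in degrees, a list of three; "delta_pos": the shift along the tool's x, y, z in m, a list of three; "gripper": the closure, from -1 (fully open) to 1 (shut). In form: {"delta_rot": [[rx, ry, rz], ...], "delta_pos": [[dx, dy, dz], ...], "gripper": [gripper, ...]}. A call has 1 to 12 rows; each row is the pose to reach, as a shift and turn from the pose commanded when the call began, along the tool's axes at that moment; what a row does not reach only later rows make up. A row lasts 1/12 s, in which the tool goes at most 41.7 mm and 7.16 degrees, less where a joint would pass 70% of its speed; a pose out of reach is approached as far as the arm can. A call with a gripper value outside its range is refused whole. The fingers move at their own pace and stop on an object; "grip_force" is the grip in N (left out, the last holds). Time passes only in rows, so rows that repeat a pose let the fingers close. It gives the time, the measured TCP pose, the force, the opening and the grip force at its end, in the units of the state.
- status.get_obs(): the state, without advancing time (a new reading comes with each control period).
- viewer.camera(name): name is "scene" or "top"; returns a dict with "pixels" (480x640x3 uint8, blue, green, red), "fx", "fy", "cx", "cy" (pixels), "pose" (4x4, takes a point from camera to world coordinates). Camera axes: x right, y down, z forward; pixel columns grow to the right and rows downward; lengths in m; the calibration is good to about 2 mm. A picture is of the moment at which its call begins. There is no depth.
- robot.hand_in(): hands the job in; it is judged then, once.
The state is a dict: "time": time; "q": joint angles; "joint_velocities": joint speeds; "joint_torque": joint torques, N m; "position": TCP position; "tool_rot": TCP orientation; "ft_force": force on the tool from outside, world axes, zero at the start; "moment": the same for the moment, N m; "grip_width": finger opening in m; "grip_force": force on a finger pad.
Only numpy, scipy, OpenCV 4.12 (cv2) and the standard library are available. Lean on these libraries where they do the work, as an engineer would, in place of code of your own. Each camera call takes 0.05 s, during which the arm holds its last target. There are 200 camera calls.

TASK

Refit the loose metal filter cover on top of the microscope's illumination unit: with the cover tilted, hook its lip under the ledge of the filter frame and slide it in gently until it meets the end of the slot, then swing the other end down and press until the spring latch snaps over it and the cover lies flat, fully home. Let go of it. Never force it (at no time more than 35 N of contact force on the unit) and leave everything else on the bench where it is.

Things in the scene. Friction and masses are not known exactly. Their poses are not given: they have to be found in the camera images.
- cover: loose aluminium filter cover, 220 g +-30%, at first flat on the table, underside down: plate 120 (x) x 110 (y) x 8 mm; from its -x edge a lip sticks out 20 mm, 80 wide, 4 thick, level with the underside. Grip: black upright rib on top at x = +20 mm, 10 thick (x), 60 long (y), from 8 up to 40 mm above the underside. Origin: centre of the 120 x 110 plate's underside; z up.
- lip (a point): middle of the lower edge of the lip's tip, 80 mm from the cover's origin along its -x; axes as the cover's
- unit: illumination unit, white box 230 (x) x 160 (y) mm, top at 60 mm, fixed to the table. Origin: centre of its underside, z up. On top an open aluminium filter frame takes the cover, axes along the unit's. The frame is clamped on packing in slotted holes: d = -7 to +7 mm along x and h = 0 to 16 mm up; d and h are in NO reading: find them by feel or sight; add them to the points below.
- bay (a point): on the unit, 64 mm above its origin: where the cover's origin lies when home, lip against the stop wall, if d = h = 0 (the point shows neither); axes as the unit's. Its height is the seat's. Side walls: inner faces at y = +-58 mm, tops 6 mm above the seat (the cover has 3 mm to spare each side).
- ledge (a point): middle of the lower edge of the ledge at the frame's -x end, if d = h = 0: unit x = -65 mm, 9 mm above the seat; axes as the unit's. The ledge is 6 mm thick. The slot under it, 9 mm high, runs 15 mm to -x to a rigid stop wall (x = -80). Its floor is the seat, flat for 20 mm in front of the ledge too. Tilt the cover 10 to 14 degrees, +x end up, to enter.
- end_wall (a point): middle of the top of the inner face of the frame's +x wall, if d = h = 0: unit x = +62 mm, 6 mm above the seat; axes as the unit's. With the lip against the stop wall the cover's +x edge has 2 mm to spare here; laid flat without hooking, the cover does not go in. The spring latch stands at the middle of this wall.
- latch (a joint): spring latch at the frame's +x wall, 30 mm wide: m it is pushed back to +x (0 = sprung out, to 0.010). Steel nose, reaching about 6 mm over the bay, slopes from 11 to 20 mm above the seat. The cover's +x edge, pressed down past it, pushes it back 4 to 6 mm (spring 2.1 N + 0.35 N per mm; pressing takes some 4 to 10 N), then it springs back to near 0 above the cover.
- objective: bystander: turned dark steel microscope objective standing upright, 40 mm wide, 46 mm tall; origin at the centre of its underside
- screwdriver: bystander: screwdriver 150 mm long lying on the table; origin under its middle, x along it
- mouse: bystander: black computer mouse, about 75 x 60 x 33 mm; origin on its underside
- jar: bystander: round white jar, 56 mm wide, 55 mm tall; origin at the centre of its underside
- tape_dispenser: bystander: black desk tape dispenser, 150 x 60 x 71 mm; origin at the centre of its underside
- sample_tray: bystander: grey divided open tray, 120 x 160 x 30 mm; origin at the centre of its underside
Things that resemble listed ones, but are neither listed nor needed, are in the scene too. Leave any blue, green or yellow look-alike of the cover alone.

How it is judged:
On the way:
1. the cover, tilted at least 4 degrees, has its lip in at the slot of the ledge end (angle between cover's own z axis and vertical above 0.07 rad and x of lip in the frame of unit between -0.092 and -0.0715 m and y of lip in the frame of unit between -0.006 and 0.006 m and z of lip in the frame of unit between 0.058 and 0.0855 m), for 0.1 s.
At the end, for the whole second after the job is handed in: The cover lies flat (within 1.2 degrees) and at rest on the seat of the filter frame (62 to 82.5 mm above the unit's underside), in line with the unit (3.5 degrees, 5 mm sideways), lip still under the ledge, the latch sprung out over its +x edge (pushed back less than 2 mm), and nothing holds it (angle between cover's own z axis and vertical below 0.022 rad and angle between the x axis of cover and the x axis of unit, either way round below 0.06 rad and x of cover in the frame of unit between -0.009 and 0.011 m and y of cover in the frame of unit between -0.005 and 0.005 m and z of cover in the frame of unit between 0.062 and 0.0825 m and value of joint latch below 0.002 m and linear speed of cover below 0.01 m/s); the robot touches nothing.
It fails at once if the cover is forced: more than 35 N between the cover and the unit (with its frame and latch) (contact force between cover and unit above 35 N).
It fails at once if the robot bears on the unit with more than 35 N (contact force between any of the arm, the fingers and unit above 35 N).
It fails at once if a bystander is moved more than 3 cm (distance of any of objective, screwdriver, mouse, jar, tape_dispenser, sample_tray from where it was at the start of the episode above 0.03 m).
It also fails if it takes over 69 s, if anything falls off the work surface, if the arm or the gripper's body presses on something with over 40 N, if the wrist force passes 120 N, or if a joint passes its speed limit or range.

## Working session

There is one attempt and no reset: what is moved stays moved. The work goes in short steps, Python scripts to look and compute and a tool call to move; the robot and the scene stay as the last step left them, time stands still between calls to the robot, and variables do not carry over. Pictures are saved under pics/ and viewed, at most 10 in all, crops included, and the job is handed in when it is done.

Besides the shell and the picture viewer there is one more tool, called after ">>>" in YAML: its name, and indented under it one key for each argument. arm_command: Moves the arm, as the interface text tells. Its arguments: {"type":"object","properties":{"delta_rot":{"type":"array","items":{"type":"array","items":{"type":"number"}}},"delta_pos":{"type":"array","items":{"type":"array","items":{"type":"number"}}},"gripper":{"type":"array","items":{"type":"number"}},"grip_force":{"type":"number"}},"required":["delta_rot","delta_pos","gripper"]}

```bash
mkdir -p pics; cat > h.py <<'E'
import numpy as np, cv2
from rig import status, viewer, robot
from scipy.spatial.transform import Rotation as R
def ray(c,u,v):
    d=c["pose"][:3,:3]@np.array([(u-c["cx"])/c["fx"],(v-c["cy"])/c["fy"],1]); return c["pose"][:3,3],d
def onz(c,u,v,z):
    o,d=ray(c,u,v); return o+d*(z-o[2])/d[2]
def proj(c,p):
    q=np.linalg.inv(c["pose"])@np.append(p,1); return np.array([c["fx"]*q[0]/q[2]+c["cx"],c["fy"]*q[1]/q[2]+c["cy"]])
def tri(c1,p1,c2,p2):
    A=[];b=[]
    M=np.zeros((3,3));v=np.zeros(3)
    for c,p in((c1,p1),(c2,p2)):
        o,d=ray(c,*p);d=d/np.linalg.norm(d);P=np.eye(3)-np.outer(d,d);M+=P;v+=P@o
    return np.linalg.solve(M,v)
E
python3 - <<'E'
from h import *
import pickle
for n in("top","scene"):
    c=viewer.camera(n); cv2.imwrite(f"pics/{n}0.png",c["pixels"]); print(n,c["fx"],c["cx"],c["cy"],c["pose"].round(3).tolist())
    pickle.dump(c,open(n+"0.pkl","wb"))
o=status.get_obs(); print(o)
E
```

```text
top 459.8070686549262 323.7670312153374 237.22819378218733 [[-0.014, -0.99, 0.141, 0.435], [-1.0, 0.014, 0.001, -0.003], [-0.003, -0.141, -0.99, 1.119], [0.0, 0.0, 0.0, 1.0]]
scene 608.673935569603 320.49022054242164 235.27979669787675 [[0.797, 0.362, -0.484, 1.232], [0.604, -0.45, 0.658, -0.84], [0.021, -0.816, -0.578, 0.836], [0.0, 0.0, 0.0, 1.0]]
{'time': 0.1, 'q': array([ 9.73487640e-01,  5.28356652e-01,  1.43377975e+00, -2.02627335e-05,
        1.18139193e+00, -1.78512883e-01]), 'joint_velocities': array([-0.0005726 , -0.00121103, -0.00426159,  0.00115442, -0.00077137,
       -0.00154315]), 'joint_torque': array([-4.50325033e-04, -4.40985954e+01, -1.77149373e+01,  6.34721154e-02,
        5.34417224e-02, -3.08273445e-05]), 'position': array([0.25377129, 0.57043863, 0.22167788]), 'tool_rot': array([ 2.07867123e-01,  9.78156594e-01, -8.99477257e-04, -3.57418561e-04]), 'ft_force': array([-0.25089722,  0.50553092,  0.23447067]), 'moment': array([-0.03306113,  0.01121708, -0.04021295]), 'grip_force': 0.0, 'grip_width': 0.08709200377521419}
```

View pics/top0.png

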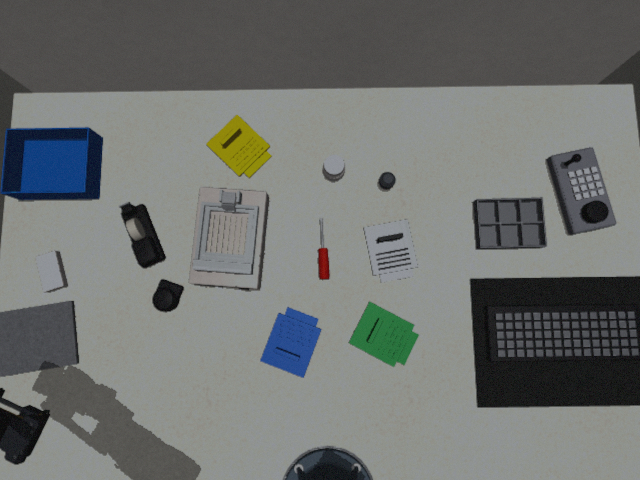

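View pics/scene0.png

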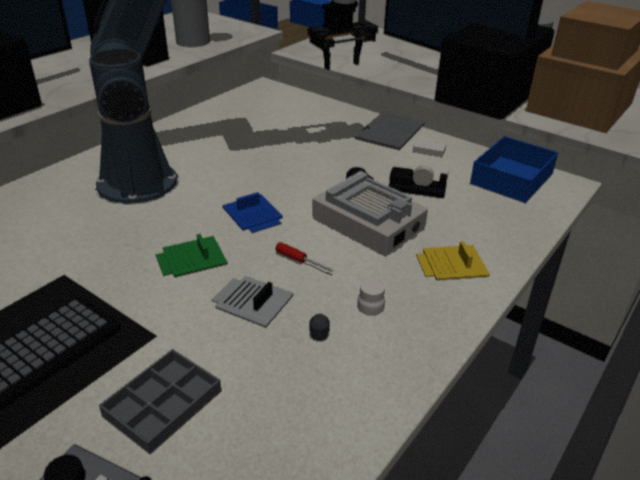

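The top view shows the cover at about (390,250) with its black rib at (390,238) and its lip toward image bottom. The unit is at (229,240), latch at the top (231,198), ledge at the bottom (225,267). The scene view agrees: cover (253,300), unit (370,210). I'll zoom in on both.

```bash
python3 - <<'E'
from h import *
import pickle
c=pickle.load(open("top0.pkl","rb"));s=pickle.load(open("scene0.pkl","rb"))
a=c["pixels"][180:300,180:280];b=c["pixels"][205:295,350:430]
A=cv2.resize(a,None,fx=5,fy=5,interpolation=cv2.INTER_CUBIC);cv2.imwrite("pics/c1.png",A)
a=s["pixels"][165:260,300:435];A=cv2.resize(a,None,fx=5.9,fy=5.9,interpolation=cv2.INTER_CUBIC);cv2.imwrite("pics/c2.png",A)
# cover rib & plate
g=cv2.cvtColor(c["pixels"],cv2.COLOR_BGR2GRAY);hsv=cv2.cvtColor(c["pixels"],cv2.COLOR_BGR2HSV)
print(g[238,372:410],g[260,372:410],g[300,350:400:5], g[215:290,370])
m=np.zeros_like(g);m[228:246,372:408]=(g[228:246,372:408]<70)*255
k=max(cv2.findContours(m,0,2)[0],key=cv2.contourArea);r=cv2.minAreaRect(k);print(r)
bp=cv2.boxPoints(r);print([onz(c,*p,0.04).round(4) for p in bp])
ce=onz(c,*r[0],0.04);print("rib centre",ce)
cv2.imwrite("pics/cov.png",cv2.resize(b,None,fx=6,fy=6,interpolation=cv2.INTER_CUBIC))
E
```

```text
[145 146 146 147 141  94  49  39  39  39  47  40  45  43  45  37  40  39
  42  33  36  35  34  24  16  29  25  30  73  99 133 149 148 145 146 147
 145 143] [147 150 146 148 121  99 108 122 142 145 147 148 147 146 145 147 148 140
 136 132 131 127 114  93  85  55  60  65  71  86  92  88  95  92 137 146
 146 148] [146 146 147 144 142 140 147 145 146 144] [146 144 146 145 143 142 144 143 144 141 141 144 149 147 147 145 150 148
 147 147 145 146 148 147 143 146 146 146 147 148 145 148 144 147 147 146
 148 148 146 145 137 130 133 135 136 118  97  92  96 115 147 145 147 144
 143 144 144 143 143 143 143 145 144 146 144 148 145 145 144 145 147 144
 146 142 144]
((389.1641540527344, 237.87548828125), (5.221508979797363, 26.66040802001953), 79.3803482055664)
[array([ 0.586 , -0.1239,  0.04  ]), array([ 0.5968, -0.1864,  0.04  ]), array([ 0.5845, -0.1882,  0.04  ]), array([ 0.5737, -0.1258,  0.04  ])]
rib centre [ 0.58523639 -0.15606401  0.04      ]
```

View pics/c1.png

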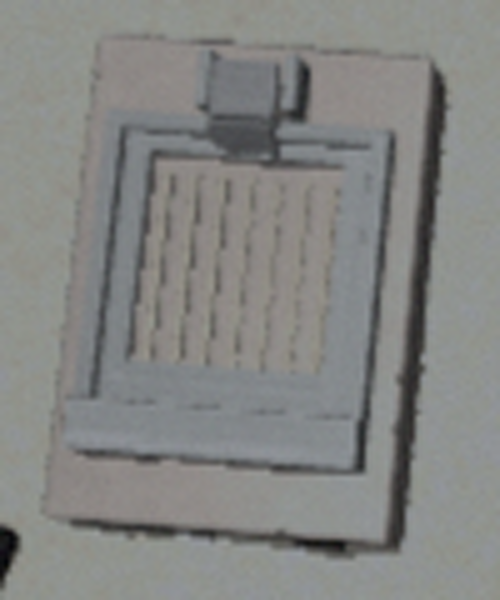

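View pics/c2.png

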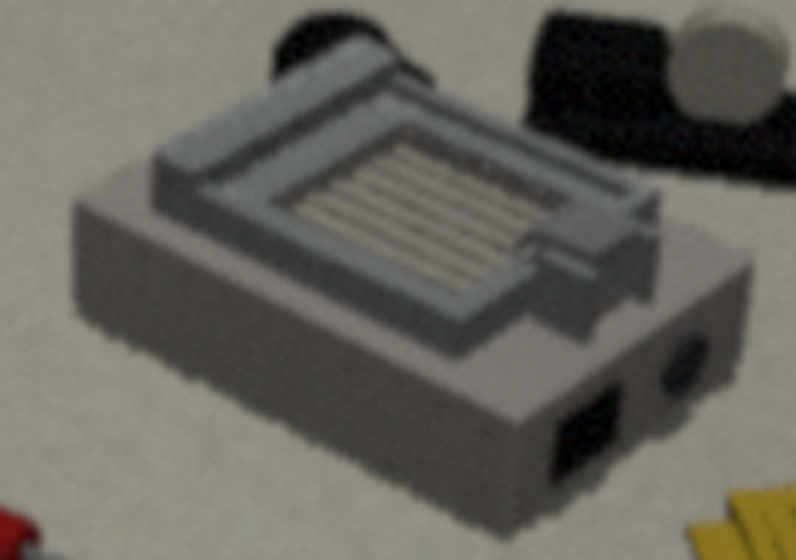

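View pics/cov.png

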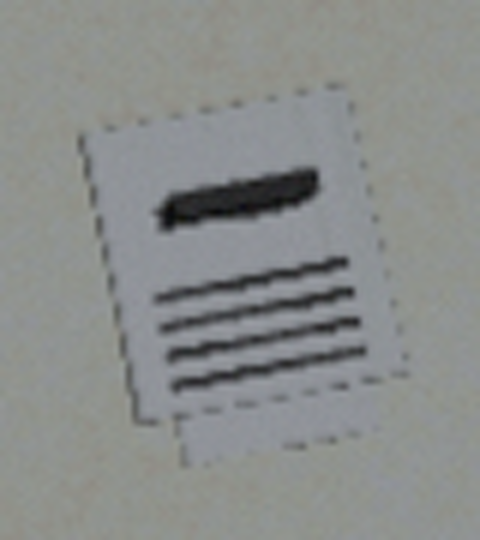

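Crops show: unit top corners, the ledge bar (crop1 65–362, 400–468), the frame's +x,-y corner (393,132), and clear corners of cover and lip. Next I triangulate them.

```bash
python3 - <<'E'
from h import *
import pickle
c=pickle.load(open("top0.pkl","rb"));s=pickle.load(open("scene0.pkl","rb"))
T=lambda u,v:(180+(u+.5)/5-.5,180+(v+.5)/5-.5)
S=lambda u,v:(300+(u+.5)/5.9-.5,165+(v+.5)/5.9-.5)
C=lambda u,v:(350+(u+.5)/6-.5,205+(v+.5)/6-.5)
P=[onz(c,*C(*p),.008)[:2] for p in((80,132),(350,85),(408,375),(140,422))]
print("cover corners",np.round(P,4).tolist(),"centre",np.mean(P,0))
d=[P[0]-P[3],P[1]-P[2]];print("len",[np.linalg.norm(x) for x in d],np.linalg.norm(P[0]-P[1]),"yaw",[np.degrees(np.arctan2(x[1],x[0])) for x in d], np.degrees(np.arctan2(-(P[1]-P[0])[0]*-1,-(P[1]-P[0])[1])))
L=[onz(c,*C(*p),.004)[:2] for p in((185,465),(380,430))];print("lip mid",np.mean(L,0))
U=[onz(c,*T(*p),.06)[:2] for p in((100,38),(434,58),(388,548),(47,515))]
print("unit",np.round(U,4).tolist(),np.mean(U,0),[np.linalg.norm(U[i]-U[(i+1)%4]) for i in range(4)])
pairs={"unit--":((388,548),None),"unit++":((100,38),(755,255)),"unit+-":((434,58),(515,420)),
"ledgetop --":((360,468),(155,160)),"ledgetop +-":((362,418),(205,185)),"ledgetop -+":((65,450),(350,38)),"ledgetop ++":((70,400),(397,65)),"frame +-":((393,132),(460,322)),"frame++":((118,125),(658,195))}
for k,(a,b) in pairs.items():
    if b:
        X=tri(c,T(*a),s,S(*b));print(k,X.round(4),"reproj",(proj(c,X)-T(*a)).round(1),(proj(s,X)-S(*b)).round(1))
for p in((75,205),(515,420),(755,255)):print("scene unit top",onz(s,*S(*p),.06).round(4))
E
```

```text
cover corners [[0.6185, -0.0973], [0.6364, -0.2082], [0.5175, -0.2268], [0.5001, -0.1184]] centre [ 0.56810855 -0.16269513]
len [np.float64(0.12029863570750099), np.float64(0.12039448179422453)] 0.11228415743724847 yaw [np.float64(10.093323251971043), np.float64(8.920382627303349)] 9.177335650187537
lip mid [ 0.48925732 -0.17593956]
unit [[0.7098, 0.2908], [0.6978, 0.1327], [0.468, 0.1529], [0.4852, 0.3097]] [0.5901977  0.22151564] [np.float64(0.15854359859569053), np.float64(0.23064680020733008), np.float64(0.15772101223867915), np.float64(0.22531600064907553)]
unit++ [0.7113 0.2921 0.0592] reproj [-0.4 -0.5] [-0.6  0.2]
unit+- [0.6982 0.1331 0.0602] reproj [-0.2 -0.2] [-0.3  0.1]
ledgetop -- [0.5046 0.1633 0.0855] reproj [-0.6 -0.7] [-0.8  0.1]
ledgetop +- [0.5282 0.1637 0.0825] reproj [-0.9 -1. ] [-1.2  0.2]
ledgetop -+ [0.5128 0.2941 0.088 ] reproj [0. 0.] [ 0. -0.]
ledgetop ++ [0.5363 0.2943 0.083 ] reproj [-0.2 -0.2] [-0.2  0.1]
frame +- [0.6597 0.1502 0.079 ] reproj [-0.5 -0.6] [-0.8  0.2]
frame++ [0.6679 0.2802 0.0754] reproj [-1.3 -1.5] [-1.9  0.5]
scene unit top [0.4769 0.1503 0.06  ]
scene unit top [0.6984 0.1339 0.06  ]
scene unit top [0.7126 0.2926 0.06  ]
```

```bash
cat >> h.py <<'E'
def Rt(yaw,tilt):
    y,t=np.radians([yaw,tilt]);e=np.array([np.cos(y),np.sin(y),0])
    ty=np.cos(t)*e+np.sin(t)*np.array([0,0,1.]);tz=np.sin(t)*e-np.cos(t)*np.array([0,0,1.])
    return np.column_stack([np.cross(ty,tz),ty,tz])
def go(p,yaw,tilt=0,frm=None):
    o=status.get_obs();p0,R0=(o["position"],R.from_quat(o["tool_rot"]).as_matrix()) if frm is None else (frm[0],Rt(*frm[1:]))
    print("dpos",(R0.T@(np.array(p)-p0)).round(4).tolist(),"drot",np.degrees(R.from_matrix(R0.T@Rt(yaw,tilt)).as_rotvec()).round(2).tolist())
def st():
    o=status.get_obs();M=R.from_quat(o["tool_rot"]).as_matrix()
    print("t",o["time"],"p",o["position"].round(4),"yaw",np.degrees(np.arctan2(M[1,1],M[0,1])).round(2),"tilt",np.degrees(np.arcsin(M[2,1])).round(2),"roll",np.degrees(np.arcsin(M[2,0])).round(2),"F",o["ft_force"].round(2),"M",o["moment"].round(2),"w",o["grip_width"],o["grip_force"])
E
python3 -c "
from h import *
st();go((.5875,-.1592,.08),9.4)"
```

```text
t 0.1 p [0.2538 0.5704 0.2217] yaw 66.01 tilt -0.11 roll 0.02 F [-0.25  0.51  0.23] M [-0.03  0.01 -0.04] w 0.08709200377521419 0.0
dpos [-0.6016, -0.5306, 0.1425] drot [-0.11, 0.04, 56.61]
```

>>> arm_command:
  delta_rot:
    - [0, 0, 28]
    - [0, 0, 56.6]
    - [0, 0, 56.6]
    - [0, 0, 56.6]
    - [0, 0, 56.6]
    - [0, 0, 56.6]
    - [0, 0, 56.6]
    - [0, 0, 56.6]
    - [0, 0, 56.6]
    - [0, 0, 56.6]
    - [0, 0, 56.6]
    - [0, 0, 56.6]
  delta_pos:
    - [-0.602, -0.531, 0.03]
    - [-0.602, -0.531, 0.03]
    - [-0.602, -0.531, 0.03]
    - [-0.602, -0.531, 0.03]
    - [-0.602, -0.531, 0.03]
    - [-0.602, -0.531, 0.03]
    - [-0.602, -0.531, 0.03]
    - [-0.602, -0.531, 0.03]
    - [-0.602, -0.531, 0.03]
    - [-0.602, -0.531, 0.03]
    - [-0.602, -0.531, 0.03]
    - [-0.602, -0.531, 0.03]
  gripper: [-1, -1, -1, -1, -1, -1, -1, -1, -1, -1, -1, -1]

```text
time: 1.1
position: [0.4622, 0.1147, 0.2037]
tool_rot: [0.647, 0.763, -0.0, -0.0]
ft_force: [0.7, 0.9, -0.1]
grip_width: 0.0868
grip_force: 0.0
```

```bash
python3 -c "
from h import *
st();go((.5875,-.1592,.07),9.4)"
```

```text
t 1.1 p [0.4622 0.1147 0.2037] yaw 9.4 tilt -0.02 roll 0.01 F [ 0.71  0.85 -0.14] M [-0.06  0.01  0.01] w 0.0867564202485752 0.0
dpos [-0.2907, 0.0789, 0.1336] drot [-0.02, -0.01, -0.0]
```

>>> arm_command:
  delta_rot:
    - [0, 0, 0]
    - [0, 0, 0]
    - [0, 0, 0]
    - [0, 0, 0]
    - [0, 0, 0]
    - [0, 0, 0]
    - [0, 0, 0]
    - [0, 0, 0]
    - [0, 0, 0]
    - [0, 0, 0]
    - [0, 0, 0]
  delta_pos:
    - [-0.29, 0.079, 0.09]
    - [-0.29, 0.079, 0.13]
    - [-0.29, 0.079, 0.13]
    - [-0.29, 0.079, 0.13]
    - [-0.29, 0.079, 0.13]
    - [-0.29, 0.079, 0.13]
    - [-0.29, 0.079, 0.13]
    - [-0.29, 0.079, 0.13]
    - [-0.29, 0.079, 0.13]
    - [-0.29, 0.079, 0.13]
    - [-0.29, 0.079, 0.13]
  gripper: [-1, -1, -1, -1, -1, -1, -1, -1, -1, -1, -1]

```text
time: 2.02
position: [0.5864, -0.156, 0.0733]
tool_rot: [0.647, 0.763, -0.0, -0.001]
ft_force: [-0.1, 0.3, -0.1]
grip_width: 0.0873
grip_force: 0.0
```

```bash
python3 -c "
from h import *
st();go((.5875,-.1592,.013),9.4)
c=viewer.camera('scene');cv2.imwrite('pics/s1.png',cv2.resize(c['pixels'][200:350,170:340],None,fx=4,fy=4))"
```

```text
t 2.0167 p [ 0.5864 -0.156   0.0733] yaw 9.37 tilt -0.11 roll 0.1 F [-0.11  0.34 -0.13] M [-0.1   0.03  0.02] w 0.08725042149552578 0.0
dpos [-0.0035, 0.0007, 0.0603] drot [-0.11, -0.1, -0.03]
```

View pics/s1.png

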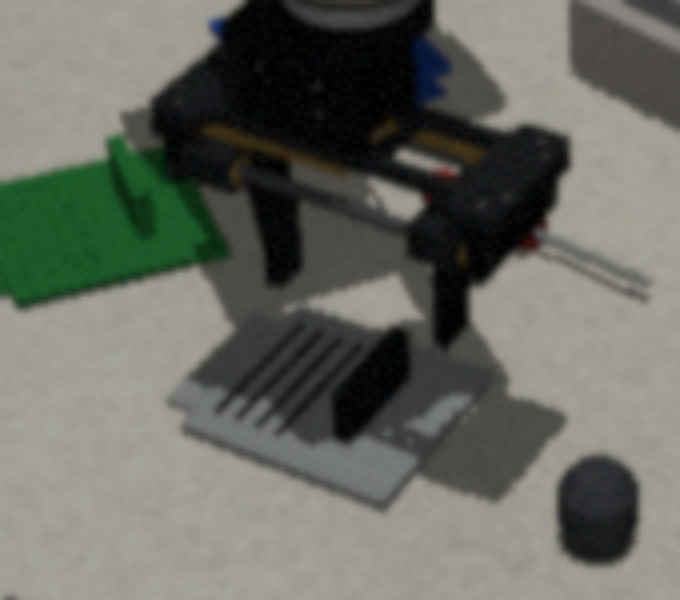

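The fingers straddle the rib (crop 370,385), nothing else in the way. Lower and grip.

>>> arm_command:
  delta_rot:
    - [0, 0, 0]
    - [0, 0, 0]
    - [0, 0, 0]
    - [0, 0, 0]
    - [0, 0, 0]
    - [0, 0, 0]
    - [0, 0, 0]
    - [0, 0, 0]
    - [0, 0, 0]
    - [0, 0, 0]
    - [0, 0, 0]
    - [0, 0, 0]
  delta_pos:
    - [-0.003, 0.0, 0.02]
    - [-0.003, 0.0, 0.04]
    - [-0.003, 0.0, 0.055]
    - [-0.003, 0.0, 0.059]
    - [-0.003, 0.0, 0.059]
    - [-0.003, 0.0, 0.059]
    - [-0.003, 0.0, 0.059]
    - [-0.003, 0.0, 0.059]
    - [-0.003, 0.0, 0.059]
    - [-0.003, 0.0, 0.059]
    - [-0.003, 0.0, 0.059]
    - [-0.003, 0.0, 0.059]
  gripper: [-1, -1, -1, -1, -1, 0, 1, 1, 1, 1, 1, 1]
  grip_force: 35

```text
time: 3.07
position: [0.5879, -0.1596, 0.0151]
tool_rot: [0.647, 0.763, 0.0, 0.0]
ft_force: [0.3, 0.7, -1.2]
grip_width: 0.0485
grip_force: 0.0
```

```bash
python3 -c "
from h import *
st()"
```

```text
t 3.0667 p [ 0.5879 -0.1596  0.0151] yaw 9.4 tilt 0.02 roll -0.01 F [ 0.31  0.67 -1.16] M [-0.11  0.    0.03] w 0.04845188303630401 0.0
```

>>> arm_command:
  delta_rot:
    - [0, 0, 0]
    - [0, 0, 0]
    - [0, 0, 0]
    - [0, 0, 0]
    - [0, 0, 0]
    - [0, 0, 0]
    - [0, 0, 0]
    - [0, 0, 0]
    - [0, 0, 0]
    - [0, 0, 0]
    - [0, 0, 0]
    - [0, 0, 0]
  delta_pos:
    - [0, 0, 0]
    - [0, 0, 0]
    - [0, 0, 0]
    - [0, 0, 0]
    - [0, 0, 0]
    - [0, 0, 0]
    - [0, 0, 0]
    - [0, 0, 0]
    - [0, 0, 0]
    - [0, 0, 0]
    - [0, 0, 0]
    - [0, 0, 0]
  gripper: [1, 1, 1, 1, 1, 1, 1, 1, 1, 1, 1, 1]

```text
time: 4.07
position: [0.588, -0.1595, 0.0148]
tool_rot: [0.647, 0.763, 0.0, 0.0]
ft_force: [0.3, -0.2, -0.5]
grip_width: 0.0099
grip_force: 35.0
```

```bash
python3 -c "
from h import *
st()"
```

```text
t 4.0667 p [ 0.588  -0.1595  0.0148] yaw 9.41 tilt 0.01 roll -0.01 F [ 0.35 -0.2  -0.46] M [-0.1  -0.06  0.03] w 0.009905489521786687 34.99599438160658
```

```bash
cat >> h.py <<'E'
U=np.array([.590,.2220]);UY=-4.8
def tcp(tx,tz,tilt,ty=.0005,yaw=UY):
    y,t,w=np.radians([UY,tilt,yaw]);e=np.array([np.cos(y),np.sin(y)]);n=np.array([-e[1],e[0]])
    f=np.array([np.cos(w),np.sin(w)])
    a=.1*np.cos(t)-.0148*np.sin(t)
    return np.append(U+tx*e+ty*n+a*f,tz+.1*np.sin(t)+.0148*np.cos(t))
E
python3 -c "
from h import *
p=tcp(-.050,.085,12);print(p);go(p+[0,0,.05],UY,12);go((.588,-.1595,.16),9.4)"
```

```text
[0.6346226  0.21875469 0.12026775]
dpos [0.3656, 0.1079, -0.1554] drot [-11.93, -1.48, 14.15]
dpos [0.0, 0.0001, -0.1452] drot [0.01, 0.01, 0.01]
```

>>> arm_command:
  delta_rot:
    - [0, 0, 0]
    - [0, 0, 0]
    - [0, 0, 0]
    - [0, 0, 0]
    - [0, 0, 0]
    - [-3, 0, 4]
    - [-6, -0.7, 7]
    - [-9, -1, 11]
    - [-11.9, -1.5, 14.2]
    - [-11.9, -1.5, 14.2]
    - [-11.9, -1.5, 14.2]
    - [-11.9, -1.5, 14.2]
  delta_pos:
    - [0, 0, -0.02]
    - [0, 0, -0.05]
    - [0, 0, -0.08]
    - [0, 0, -0.11]
    - [0, 0, -0.145]
    - [0.03, 0.01, -0.155]
    - [0.07, 0.02, -0.155]
    - [0.11, 0.03, -0.155]
    - [0.15, 0.04, -0.155]
    - [0.19, 0.05, -0.155]
    - [0.22, 0.06, -0.155]
    - [0.25, 0.07, -0.155]
  gripper: [1, 1, 1, 1, 1, 1, 1, 1, 1, 1, 1, 1]

```text
time: 5.07
position: [0.614, 0.1007, 0.1691]
tool_rot: [0.732, 0.673, 0.069, 0.076]
ft_force: [1.0, 0.3, -2.1]
grip_width: 0.0096
grip_force: 35.0
```

```bash
python3 -c "
from h import *
st()
p=tcp(-.050,.085,12);print(p);go(p+[0,0,.05],UY,12)"
```

```text
t 5.0667 p [0.614  0.1007 0.1691] yaw -4.78 tilt 11.77 roll -0.04 F [ 0.98  0.33 -2.15] M [-0.14  0.17 -0.04] w 0.009604341580194275 34.99372917227447
[0.6346226  0.21875469 0.12026775]
dpos [0.1193, 0.0107, 0.001] drot [-0.23, 0.03, 0.02]
```

>>> arm_command:
  delta_rot:
    - [0, 0, 0]
    - [0, 0, 0]
    - [0, 0, 0]
    - [0, 0, 0]
    - [0, 0, 0]
    - [0, 0, 0]
    - [0, 0, 0]
    - [0, 0, 0]
  delta_pos:
    - [0.04, 0.004, 0]
    - [0.08, 0.008, 0]
    - [0.105, 0.01, 0]
    - [0.116, 0.0107, 0]
    - [0.116, 0.0107, 0]
    - [0.116, 0.0107, 0]
    - [0.116, 0.0107, 0]
    - [0.116, 0.0107, 0]
  gripper: [1, 1, 1, 1, 1, 1, 1, 1]

```text
time: 5.73
position: [0.6358, 0.2114, 0.1716]
tool_rot: [0.733, 0.672, 0.069, 0.077]
ft_force: [1.0, -0.2, -1.4]
grip_width: 0.0097
grip_force: 35.0
```

```bash
python3 - <<'E'
from h import *
st()
p=tcp(-.050,.085,12);go(p,UY,12)
c=viewer.camera('top');s=viewer.camera('scene')
a=cv2.resize(c['pixels'][170:310,170:290],None,fx=3.3,fy=3.3);b=cv2.resize(s['pixels'][140:260,290:440],None,fx=2.6,fy=2.6)
im=np.zeros((470,800,3),np.uint8);im[:a.shape[0],:a.shape[1]]=a;im[:b.shape[0],400:400+b.shape[1]]=b
cv2.imwrite('pics/j.png',im)
E
```

```text
t 5.7333 p [0.6358 0.2114 0.1716] yaw -4.95 tilt 11.87 roll -0.06 F [ 0.97 -0.17 -1.37] M [-0.08  0.16 -0.03] w 0.009742550006057222 34.99566032085568
dpos [0.0073, -0.0123, 0.0499] drot [-0.13, 0.1, -0.14]
```

View pics/j.png

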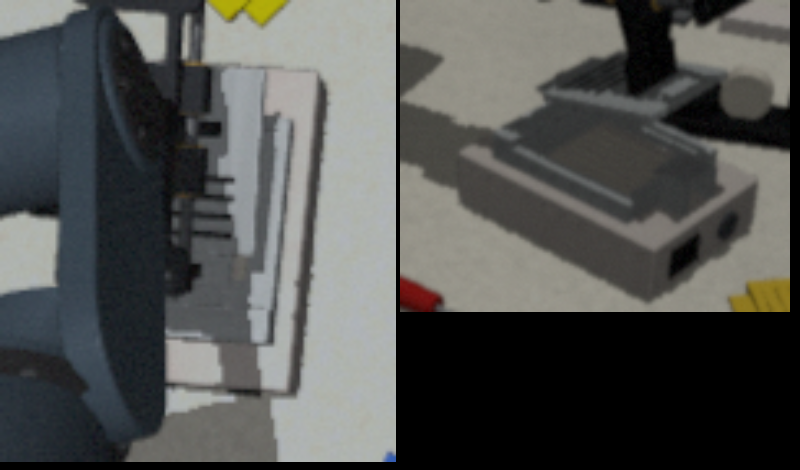

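The top view shows the held cover's −y plate corners at about (249.7,191.2) for +x and (242.7,245.8) for −x. I'll compare them with the prediction to get the y offset in the grip.

```bash
python3 - <<'E'
from h import *
st();o=status.get_obs();c=viewer.camera('top');s=viewer.camera('scene')
M=R.from_quat(o["tool_rot"]).as_matrix();C=np.column_stack([M[:,1],-M[:,0],-M[:,2]])
print(C.round(3).tolist())
org=o["position"]-C@[.02,0,.0148]
for q in([.06,-.055,.008],[-.06,-.055,.008],[-.08,-.04,.004],[.06,.055,.008]):
    print(q,proj(c,org+C@q).round(1),proj(s,org+C@q).round(1), "1mm y:",(proj(c,org+C@(np.array(q)+[0,.001,0]))-proj(c,org+C@q)).round(2))
g=cv2.cvtColor(c["pixels"],cv2.COLOR_BGR2GRAY)
for r in(200,215,230):print(r,g[r,232:262].tolist())
E
```

```text
t 5.8333 p [0.6362 0.2115 0.172 ] yaw -4.97 tilt 11.92 roll -0.04 F [ 0.29 -0.74 -2.83] M [-0.07  0.23 -0.02] w 0.009573601211517523 34.995690705254674
[[0.975, -0.087, -0.206], [-0.085, -0.996, 0.019], [0.207, 0.001, 0.978]]
[0.06, -0.055, 0.008] [198.  186.7] [415.  166.3] 1mm y: [0.47 0.03]
[-0.06, -0.055, 0.008] [195.  243.2] [373.3 158.8] 1mm y: [0.47 0.03]
[-0.08, -0.04, 0.004] [202.  252.9] [363.  161.3] 1mm y: [0.46 0.03]
[0.06, 0.055, 0.008] [249.8 190.4] [385.6 184.1] 1mm y: [0.47 0.03]
200 [28, 24, 80, 88, 89, 129, 155, 155, 159, 160, 162, 162, 160, 157, 157, 155, 162, 109, 154, 172, 170, 170, 171, 174, 171, 175, 173, 173, 173, 173]
215 [34, 79, 89, 88, 88, 84, 86, 141, 159, 161, 159, 157, 153, 155, 154, 156, 105, 82, 85, 87, 86, 121, 158, 165, 160, 99, 127, 168, 173, 176]
230 [57, 57, 57, 54, 56, 53, 47, 71, 109, 143, 154, 151, 152, 154, 155, 112, 81, 84, 83, 83, 149, 167, 168, 124, 76, 155, 175, 176, 175, 177]
```

```bash
python3 - <<'E'
from h import *
go(tcp(-.050,.077,12),UY,12);go(tcp(-.050,.067,12),UY,12)
E
```

```text
dpos [0.0066, -0.0147, 0.0581] drot [-0.05, 0.05, -0.13]
dpos [0.0066, -0.0167, 0.0679] drot [-0.05, 0.05, -0.13]
```

>>> arm_command:
  delta_rot:
    - [0, 0, 0]
    - [0, 0, -0.1]
    - [0, 0, -0.1]
    - [0, 0, -0.1]
    - [0, 0, -0.1]
    - [0, 0, -0.1]
    - [0, 0, -0.1]
    - [0, 0, -0.1]
  delta_pos:
    - [0.0066, -0.003, 0.01]
    - [0.0066, -0.008, 0.03]
    - [0.0066, -0.011, 0.043]
    - [0.0066, -0.0135, 0.052]
    - [0.0066, -0.0147, 0.058]
    - [0.0066, -0.0147, 0.058]
    - [0.0066, -0.0147, 0.058]
    - [0.0066, -0.0147, 0.058]
  gripper: [1, 1, 1, 1, 1, 1, 1, 1]

```text
time: 6.6
position: [0.6354, 0.2202, 0.1131]
tool_rot: [0.732, 0.673, 0.071, 0.077]
ft_force: [-0.3, 0.8, -3.0]
grip_width: 0.0095
grip_force: 35.0
```

```bash
cat >> h.py <<'E'
def tip():
    o=status.get_obs();M=R.from_quat(o["tool_rot"]).as_matrix();t=o["position"]+M@[0,-.1,.0148]
    y=np.radians(UY);d=t[:2]-U;print("tip unit",(np.array([d[0]*np.cos(y)+d[1]*np.sin(y),-d[0]*np.sin(y)+d[1]*np.cos(y),t[2]])*1000).round(2))
E
python3 - <<'E'
from h import *
st();tip();go(tcp(-.050,.067,12),UY,12)
E
```

```text
t 6.6 p [0.6354 0.2202 0.1131] yaw -4.75 tilt 12.07 roll 0.0 F [-0.26  0.79 -2.97] M [-0.07  0.25 -0.01] w 0.009456149044653415 34.99582807067782
tip unit [-49.34   1.97  77.69]
dpos [-0.0015, -0.0029, 0.0104] drot [0.07, -0.01, 0.04]
```

>>> arm_command:
  delta_rot:
    - [0, 0, 0]
    - [0, 0, 0]
    - [0, 0, 0]
    - [0, 0, 0]
    - [0, 0, 0]
    - [0, 0, 0]
    - [0, 0, 0]
    - [0, 0, 0]
  delta_pos:
    - [-0.0015, -0.0005, 0.001]
    - [-0.0015, -0.001, 0.002]
    - [-0.0015, -0.0012, 0.003]
    - [-0.0015, -0.0014, 0.004]
    - [-0.0015, -0.0016, 0.005]
    - [-0.0015, -0.0016, 0.005]
    - [-0.0015, -0.0016, 0.005]
    - [-0.0015, -0.0016, 0.005]
  gripper: [1, 1, 1, 1, 1, 1, 1, 1]

```text
time: 7.27
position: [0.6344, 0.2186, 0.1078]
tool_rot: [0.732, 0.673, 0.071, 0.077]
ft_force: [-0.1, -0.5, 3.0]
grip_width: 0.0098
grip_force: 35.1
```

```bash
python3 - <<'E'
from h import *
st();tip()
E
```

```text
t 7.2667 p [0.6344 0.2186 0.1078] yaw -4.75 tilt 12.04 roll -0.02 F [-0.11 -0.49  3.05] M [-0.14  0.55  0.02] w 0.00978463381627595 35.11602748185396
tip unit [-50.19   0.23  72.48]
```

>>> arm_command:
  delta_rot:
    - [0, 0, 0]
    - [0, 0, 0]
    - [0, 0, 0]
    - [0, 0, 0]
    - [0, 0, 0]
    - [0, 0, 0]
    - [0, 0, 0]
    - [0, 0, 0]
    - [0, 0, 0]
    - [0, 0, 0]
  delta_pos:
    - [0, 0.0002, -0.001]
    - [0, -0.0018, -0.0014]
    - [0, -0.0037, -0.0018]
    - [0, -0.0057, -0.0022]
    - [0, -0.0076, -0.0027]
    - [0, -0.0096, -0.0031]
    - [0, -0.0116, -0.0035]
    - [0, -0.0135, -0.0039]
    - [0, -0.0135, -0.0039]
    - [0, -0.0135, -0.0039]
  gripper: [1, 1, 1, 1, 1, 1, 1, 1, 1, 1]

```text
time: 8.1
position: [0.6194, 0.2198, 0.108]
tool_rot: [0.732, 0.674, 0.07, 0.077]
ft_force: [1.2, 0.9, 1.5]
grip_width: 0.0099
grip_force: 35.0
```

```bash
python3 - <<'E'
from h import *
st();tip()
E
```

```text
t 8.1 p [0.6194 0.2198 0.108 ] yaw -4.75 tilt 11.91 roll -0.03 F [1.17 0.88 1.48] M [ 0.02  0.27 -0.02] w 0.009897243800510061 35.04781441180967
tip unit [-65.31   0.2   72.87]
```

>>> arm_command:
  delta_rot:
    - [0, 0, 0]
    - [0, 0, 0]
    - [0, 0, 0]
    - [0, 0, 0]
    - [0, 0, 0]
    - [0, 0, 0]
    - [0, 0, 0]
  delta_pos:
    - [0, -0.0009, -0.0004]
    - [0, -0.0019, -0.0007]
    - [0, -0.0029, -0.0009]
    - [0, -0.0038, -0.0011]
    - [0, -0.0048, -0.0013]
    - [0, -0.0048, -0.0013]
    - [0, -0.0048, -0.0013]
  gripper: [1, 1, 1, 1, 1, 1, 1]

```text
time: 8.68
position: [0.6145, 0.2201, 0.1082]
tool_rot: [0.732, 0.674, 0.07, 0.077]
ft_force: [1.7, 0.3, 0.5]
grip_width: 0.0098
grip_force: 35.0
```

```bash
python3 - <<'E'
from h import *
st();tip()
for i in range(3): viewer.camera("top"); st()
E
```

```text
t 8.6833 p [0.6145 0.2201 0.1082] yaw -4.74 tilt 11.91 roll -0.04 F [1.74 0.3  0.54] M [-0.05  0.17  0.01] w 0.009787447838158356 35.0222400133498
tip unit [-70.21   0.1   73.04]
t 8.7333 p [0.6145 0.2201 0.1082] yaw -4.74 tilt 11.91 roll -0.04 F [ 0.64 -0.26 -0.03] M [-0.05  0.16 -0.03] w 0.009917651935588129 35.02343064872548
t 8.7833 p [0.6145 0.2201 0.1081] yaw -4.74 tilt 11.91 roll -0.04 F [ 0.9  -0.63  0.44] M [-0.05  0.22  0.  ] w 0.009790833421236128 35.02425387385301
t 8.8333 p [0.6145 0.2201 0.1081] yaw -4.74 tilt 11.91 roll -0.05 F [1.14 0.65 0.64] M [-0.06  0.21 -0.03] w 0.009640464611143764 35.02490887069143
```

>>> arm_command:
  delta_rot:
    - [0, 0, 0]
    - [0, 0, 0]
    - [0, 0, 0]
    - [0, 0, 0]
    - [0, 0, 0]
  delta_pos:
    - [0, -0.0005, -0.0002]
    - [0, -0.001, -0.0003]
    - [0, -0.0015, -0.0004]
    - [0, -0.002, -0.0005]
    - [0, -0.002, -0.0005]
  gripper: [1, 1, 1, 1, 1]

```text
time: 9.25
position: [0.6127, 0.2203, 0.1084]
tool_rot: [0.732, 0.674, 0.07, 0.077]
ft_force: [0.2, -0.3, -0.3]
grip_width: 0.0097
grip_force: 35.0
```

```bash
python3 - <<'E'
from h import *
tip()
for i in range(2): viewer.camera("top"); st()
E
```

```text
tip unit [-72.02   0.11  73.17]
t 9.3 p [0.6127 0.2203 0.1083] yaw -4.74 tilt 11.94 roll -0.04 F [ 1.78 -0.44 -0.21] M [-0.1   0.1  -0.03] w 0.009280601424909454 35.00985759543255
t 9.35 p [0.6127 0.2203 0.1083] yaw -4.74 tilt 11.94 roll -0.04 F [ 0.51 -0.48  0.15] M [-0.04  0.15 -0.01] w 0.010017120771954584 35.010335294064134
```

>>> arm_command:
  delta_rot:
    - [0, 0, 0]
    - [0, 0, 0]
    - [0, 0, 0]
    - [0, 0, 0]
    - [0, 0, 0]
  delta_pos:
    - [0, -0.0005, -0.0002]
    - [0, -0.001, -0.0003]
    - [0, -0.0015, -0.0004]
    - [0, -0.002, -0.0005]
    - [0, -0.002, -0.0005]
  gripper: [1, 1, 1, 1, 1]

```text
time: 9.77
position: [0.6116, 0.2204, 0.1088]
tool_rot: [0.732, 0.674, 0.071, 0.077]
ft_force: [2.1, -0.8, 0.0]
grip_width: 0.0098
grip_force: 35.0
```

```bash
python3 - <<'E'
from h import *
tip()
for i in range(2): viewer.camera("top"); st()
E
```

```text
tip unit [-73.09   0.12  73.43]
t 9.8167 p [0.6116 0.2204 0.1088] yaw -4.74 tilt 12.05 roll -0.02 F [ 3.61 -1.41 -1.39] M [-0.19 -0.27 -0.  ] w 0.009898918073724353 34.99727461952716
t 9.8667 p [0.6115 0.2204 0.1088] yaw -4.74 tilt 12.05 roll -0.02 F [ 3.42 -1.42 -0.05] M [-0.28 -0.29 -0.02] w 0.009825246385985177 34.99726055189967
```

```bash
python3 - <<'E'
from h import *
f=(tcp(-.074,.0732,12,.0001),UY,12)
for t,z in((10,.073),(8,.0727),(6,.0727),(4,.0727),(2,.0727),(0,.0725),(-1,.0725)):go(tcp(-.074,z,t,.0001),UY,t,f)
E
```

```text
dpos [0.0, 0.0004, 0.0037] drot [2.0, -0.0, 0.0]
dpos [-0.0, 0.0007, 0.0075] drot [4.0, -0.0, 0.0]
dpos [0.0, 0.0009, 0.011] drot [6.0, -0.0, 0.0]
dpos [-0.0, 0.001, 0.0146] drot [8.0, -0.0, 0.0]
dpos [-0.0, 0.0009, 0.0181] drot [10.0, -0.0, 0.0]
dpos [0.0, 0.0007, 0.0218] drot [12.0, -0.0, 0.0]
dpos [-0.0, 0.0006, 0.0236] drot [13.0, -0.0, 0.0]
```

>>> arm_command:
  delta_rot:
    - [1, 0, 0]
    - [2, 0, 0]
    - [3, 0, 0]
    - [4, 0, 0]
    - [4, 0, 0]
    - [4, 0, 0]
  delta_pos:
    - [0, 0.0002, 0.0018]
    - [0, 0.0004, 0.0037]
    - [0, 0.0006, 0.0056]
    - [0, 0.0007, 0.0075]
    - [0, 0.0007, 0.0075]
    - [0, 0.0007, 0.0075]
  gripper: [1, 1, 1, 1, 1, 1]

```text
time: 10.37
position: [0.6137, 0.2203, 0.1014]
tool_rot: [0.734, 0.675, 0.047, 0.051]
ft_force: [3.3, -1.0, 2.3]
grip_width: 0.0098
grip_force: 35.0
```

```bash
python3 - <<'E'
from h import *
tip()
for i in range(2): viewer.camera("top"); st()
E
```

```text
tip unit [-73.19   0.21  72.88]
t 10.4167 p [0.6137 0.2203 0.1016] yaw -4.75 tilt 8.03 roll -0.02 F [ 4.29 -1.81  1.37] M [-0.26 -0.35 -0.06] w 0.009987594441303193 35.0301421363838
t 10.4667 p [0.6136 0.2203 0.1016] yaw -4.74 tilt 8.04 roll -0.02 F [ 4.79 -1.27  1.44] M [-0.25 -0.36 -0.01] w 0.009770798937563021 35.024823574349284
```

```bash
python3 - <<'E'
from h import *
f=(tcp(-.074,.0727,8,.0001),UY,8)
for t,z in((6,.0727),(4,.0727),(3,.0727),(2,.0727),(1,.0725),(0,.0725),(-1,.0725)):print(t);go(tcp(-.0735,z,t,.0001),UY,t,f)
E
```

```text
6
dpos [0.0, 0.001, 0.0036] drot [2.0, -0.0, -0.0]
4
dpos [0.0, 0.0013, 0.0071] drot [4.0, -0.0, -0.0]
3
dpos [0.0, 0.0014, 0.0088] drot [5.0, -0.0, -0.0]
2
dpos [0.0, 0.0015, 0.0106] drot [6.0, 0.0, -0.0]
1
dpos [0.0, 0.0015, 0.0126] drot [7.0, -0.0, -0.0]
0
dpos [0.0, 0.0016, 0.0143] drot [8.0, -0.0, -0.0]
-1
dpos [0.0, 0.0016, 0.0161] drot [9.0, -0.0, -0.0]
```

>>> arm_command:
  delta_rot:
    - [1, 0, 0]
    - [2, 0, 0]
    - [3, 0, 0]
    - [4, 0, 0]
    - [4, 0, 0]
    - [4, 0, 0]
  delta_pos:
    - [0, 0.0006, 0.0018]
    - [0, 0.001, 0.0036]
    - [0, 0.0012, 0.0053]
    - [0, 0.0013, 0.0071]
    - [0, 0.0013, 0.0071]
    - [0, 0.0013, 0.0071]
  gripper: [1, 1, 1, 1, 1, 1]

```text
time: 10.97
position: [0.6152, 0.2201, 0.0941]
tool_rot: [0.736, 0.677, 0.023, 0.025]
ft_force: [4.5, -1.6, 2.0]
grip_width: 0.01
grip_force: 35.1
```

```bash
python3 - <<'E'
from h import *
tip()
for i in range(2): viewer.camera("top"); st()
E
```

```text
tip unit [-73.46   0.12  72.56]
t 11.0167 p [0.6152 0.2201 0.0942] yaw -4.76 tilt 3.93 roll -0.03 F [ 3.99 -1.65  1.63] M [-0.18 -0.09 -0.03] w 0.009908793355767094 35.110714584589005
t 11.0667 p [0.6152 0.2201 0.0942] yaw -4.76 tilt 3.94 roll -0.04 F [ 4.67 -0.53  1.1 ] M [-0.3  -0.13 -0.09] w 0.010247248496816984 35.11290030553937
```

>>> arm_command:
  delta_rot:
    - [1, 0, 0]
    - [2, 0, 0]
    - [3, 0, 0]
    - [4, 0, 0]
    - [4, 0, 0]
    - [4, 0, 0]
  delta_pos:
    - [0, 0.0001, 0.0017]
    - [0, 0.0002, 0.0035]
    - [0, 0.0001, 0.0054]
    - [0, 0.0001, 0.0072]
    - [0, 0.0001, 0.0072]
    - [0, 0.0001, 0.0072]
  gripper: [1, 1, 1, 1, 1, 1]

```text
time: 11.57
position: [0.6161, 0.22, 0.0883]
tool_rot: [0.736, 0.677, -0.001, -0.0]
ft_force: [0.3, -1.9, 8.7]
grip_width: 0.0097
grip_force: 35.0
```

```bash
python3 - <<'E'
from h import *
tip()
for i in range(2): viewer.camera("top"); st()
E
```

```text
tip unit [-73.85   0.11  73.63]
t 11.6167 p [0.6161 0.22   0.0883] yaw -4.74 tilt -0.07 roll -0.04 F [ 0.77 -1.76  8.89] M [-0.4  -0.21  0.  ] w 0.009545706723882332 35.00862754415721
t 11.6667 p [0.6161 0.22   0.0883] yaw -4.74 tilt -0.06 roll -0.04 F [ 1.69 -2.16  7.67] M [-0.43 -0.17 -0.08] w 0.009960083292417295 35.00766879413277
```

>>> arm_command:
  delta_rot:
    - [0, 0, 0]
    - [0.5, 0, 0]
    - [0.5, 0, 0]
    - [0.5, 0, 0]
    - [0.5, 0, 0]
    - [0.5, 0, 0]
  delta_pos:
    - [0, 0, 0.0007]
    - [0, 0, 0.0014]
    - [0, 0, 0.002]
    - [0, 0, 0.002]
    - [0, 0, 0.002]
    - [0, 0, 0.002]
  gripper: [1, 1, 1, 1, 1, 1]

```text
time: 12.17
position: [0.6161, 0.2201, 0.0882]
tool_rot: [0.736, 0.677, -0.003, -0.003]
ft_force: [-2.2, -2.8, 17.6]
grip_width: 0.0094
grip_force: 35.1
```

```bash
python3 - <<'E'
from h import *
tip()
viewer.camera("top"); st()
s=viewer.camera("scene");cv2.imwrite("pics/k.png",cv2.resize(s['pixels'][150:260,290:440],None,fx=5.3,fy=5.3,interpolation=cv2.INTER_CUBIC))
E
```

```text
tip unit [-74.     0.08  74.31]
t 12.2167 p [0.6161 0.22   0.0882] yaw -4.72 tilt -0.52 roll -0.04 F [-2.3 -2.7 17.7] M [-0.62  0.1  -0.05] w 0.009773428710198734 35.097711849957705
```

View pics/k.png

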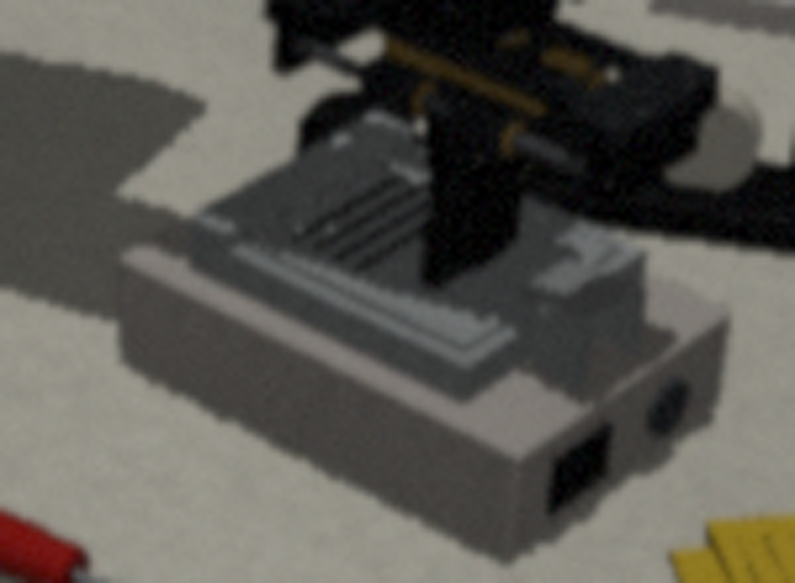

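The cover appears down inside the frame walls (near corner at about (470,350) in the crop). I'll unload, open the fingers only slightly (the latch is close), lift and check.

>>> arm_command:
  delta_rot:
    - [-0.5, 0, 0]
    - [-0.5, 0, 0]
    - [-0.5, 0, 0]
    - [-0.5, 0, 0]
    - [-0.5, 0, 0]
    - [-0.5, 0, 0]
    - [-0.5, 0, 0]
    - [-0.5, 0, 0]
    - [-0.5, 0, 0]
    - [-0.5, 0, 0]
  delta_pos:
    - [0, 0, -0.0008]
    - [0, 0, -0.0016]
    - [0, 0, -0.002]
    - [0, 0, -0.002]
    - [0, 0, -0.002]
    - [0, 0, -0.002]
    - [0, 0, -0.002]
    - [0, 0, -0.002]
    - [0, 0, -0.002]
    - [0, 0, -0.002]
  gripper: [1, 1, 1, 1, 0.55, 0.55, 0.55, 0.55, 0.55, 0.55]

```text
time: 13.1
position: [0.6153, 0.2201, 0.0867]
tool_rot: [0.736, 0.677, -0.001, -0.001]
ft_force: [-0.2, 0.4, 0.1]
grip_width: 0.0194
grip_force: 0.0
```

>>> arm_command:
  delta_rot:
    - [0, 0, 0]
    - [0, 0, 0]
    - [0, 0, 0]
    - [0, 0, 0]
    - [0, 0, 0]
    - [0, 0, 0]
    - [0, 0, 0]
    - [0, 0, 0]
    - [0, 0, 0]
    - [0, 0, 0]
    - [0, 0, 0]
    - [0, 0, 0]
  delta_pos:
    - [0, 0, -0.01]
    - [0, 0, -0.03]
    - [0, 0, -0.06]
    - [0, 0, -0.09]
    - [0, -0.04, -0.12]
    - [0, -0.08, -0.12]
    - [0.04, -0.12, -0.12]
    - [0.08, -0.12, -0.12]
    - [0.12, -0.12, -0.12]
    - [0.14, -0.12, -0.12]
    - [0.14, -0.12, -0.12]
    - [0.14, -0.12, -0.12]
  gripper: [0.55, 0.55, 0.55, 0.55, 0.55, 0.55, 0.55, 0.55, 0.55, 0.55, 0.55, 0.55]

```text
time: 14.1
position: [0.5076, 0.3711, 0.2079]
tool_rot: [0.735, 0.678, -0.0, 0.0]
ft_force: [0.8, -1.2, 0.7]
grip_width: 0.0197
grip_force: 0.0
```

```bash
python3 - <<'E'
from h import *
st()
import pickle
c=viewer.camera("top");s=viewer.camera("scene");pickle.dump((c,s),open("e.pkl","wb"))
A=cv2.resize(c['pixels'][180:300,180:280],None,fx=4,fy=4,interpolation=cv2.INTER_CUBIC)
B=cv2.resize(s['pixels'][160:255,300:400+35],None,fx=2.9,fy=2.9,interpolation=cv2.INTER_CUBIC)
im=np.zeros((480,800,3),np.uint8);im[:,:400]=A;im[:B.shape[0],400:400+B.shape[1]]=B
cv2.imwrite("pics/m.png",im)
E
```

```text
t 14.1 p [0.5076 0.3711 0.2079] yaw -4.56 tilt 0.01 roll -0.02 F [ 0.77 -1.22  0.7 ] M [-0.07  0.02  0.07] w 0.019698093241611724 0.0
```

View pics/m.png

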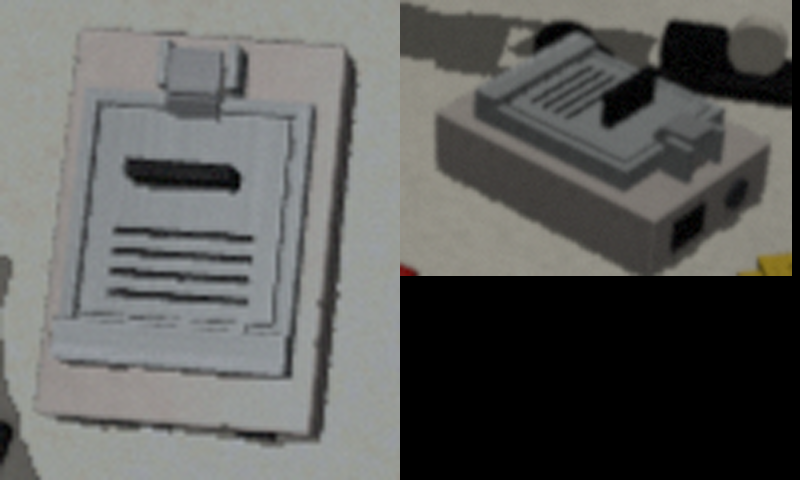

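Top view (left): the cover lies in the frame, rib at (182,175), slots even, ledge over the lip. To confirm the latch nose, I'll put before/after crops of it side by side.

```bash
python3 - <<'E'
from h import *
import pickle
c,s=pickle.load(open("e.pkl","rb"));c0=pickle.load(open("top0.pkl","rb"));s0=pickle.load(open("scene0.pkl","rb"))
f=lambda im,y,x:cv2.resize(cv2.convertScaleAbs(im["pixels"][y:y+29,x:x+39],alpha=1.4),(400,300),interpolation=cv2.INTER_CUBIC)
im=np.vstack([np.hstack([f(c0,187,213),f(c,187,213)]),np.hstack([f(s0,192,380),f(s,192,380)])])
cv2.imwrite("pics/n.png",im)
E
```

```text
(no output)
```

View pics/n.png

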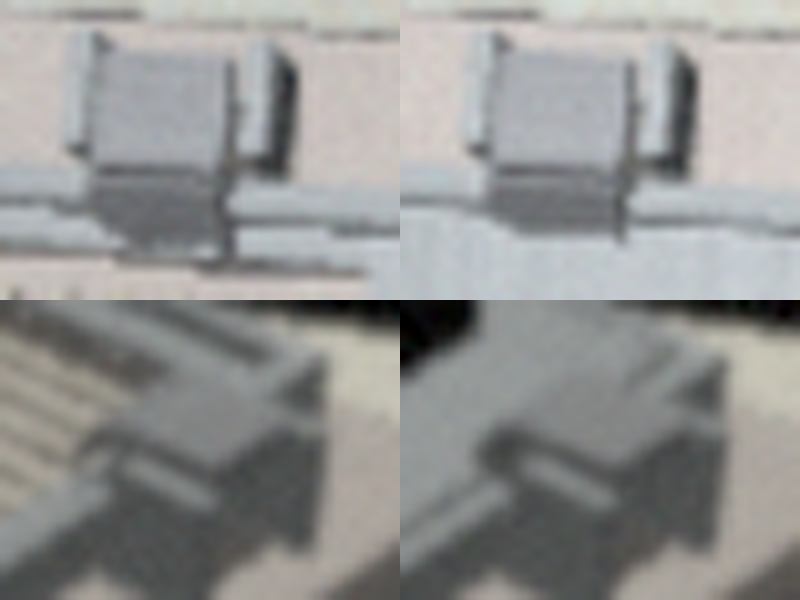

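The latch block sits at the same pixels before and after (top crop rows 55–165, no shift), with its nose over the cover's edge. It has sprung back, so I'm handing in.

```bash
python3 -c "
from rig import robot
print(robot.hand_in())"
```

```text
the job is handed in; nothing more can be done
None
```

The job is handed in (it returned no verdict): the cover is hooked under the ledge against the stop, lies flat by the images with the latch sprung out over its edge, and is released; the highest wrist force I read was about 18 N.

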